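# Set the rig's load knob to the clip and pull it out to lock

### The job

Two small setting units for the motor rig stand on the bench. On the one with the taller knob and the small brass marker clip on its scale disc, turn the knob clockwise until its white pointer stands at the clip (within about 10 degrees), then pull the knob straight up to the end of its travel to lock it, keeping the setting, and let go. Turn it fully to the clip before you pull, and leave the other unit's short knob as it is.

Things in the scene. Friction and masses are not known exactly. Their poses are not given: they have to be found in the camera images.
- load_knob_top (a point): Centre of the top face of the knob to set: black, round, fluted, upright, 38 mm across (44 mm at its 8 mm foot), 44 mm tall; top 100.5 mm above the bench while down, 45.5 mm above its black scale disc (68 mm). x points level along the white pointer line, z up. Turns about z (clockwise from above lowers yaw), friction 0.05 N m, stays put; may be gripped round its side at any yaw.
- load_clip_tip (a point): Inner top edge of the plain brass clip, 8 mm wide, on the rim of that knob's scale disc: 31 mm from the knob's axis, 60 mm above the bench; the clip spans 30 to 42 mm from the axis, 5.5 mm above the disc. x points outward from the knob's axis: the knob is set when its x has the same yaw. Tight; 0.5 to 1.35 rad clockwise of the pointer at the start.
- load_lift (a joint): How far the taller knob is pulled up: 0 = down (start), 0.014 m = end stop, locked. Friction 4 N, no spring: it stays where it is left. The fingers can still turn a pulled knob, so keep its angle while pulling. It and the other knob stand on equal grey boxes 90 x 80 mm, 52 mm high, fixed to the bench.
- trim_knob_pointer (a point): The other unit's knob, to be left alone: black, round, only 28 mm across and 20 mm tall, on an equal box and scale disc without a clip. The point lies on the white line of its top, 12 mm from its axis, 76.5 mm above the bench; x along its pointer. Either unit may be the left one; their axes are 0.14 m or more apart.

How it is judged:
By the outcome, as a careful person would: the job done as asked, in the order asked, and still so for the second after the job is handed in, with the robot touching nothing.
It also fails if it takes over 35 s, if anything falls off the work surface, if the arm or the gripper's body presses on something with over 40 N, if the wrist force passes 120 N, or if a joint passes its speed limit or range.

### The arm

A 6-joint arm with a two-finger parallel gripper is mounted at the origin on a cart in front of the work surface, level with it; the furniture and walls round the work are solid. World frame = base frame: x ahead of the robot, y to its left, z up, the work surface at z = 0. Lengths are in m, angles in rad, forces in N, time in s.
With the tool pointing down it reaches from about 0.25 to 0.775 m from the base axis. Payload 4 kg.
Tool frame: the origin (TCP) lies on the centre line of the jaws, within the pads' length; the fingertips stand 17 mm ahead of it and the grasp point (between the pads) lies 2 mm behind it; z points along the fingers, y is the line along which they close (so a half turn about z gives the same grasp; the last joint's range is limited). The gripper opens to 94 mm and grips with 3 to 60 N. Pads are 16 mm wide; open, the fingers measure 119 mm over their backs; the gripper's body (75 mm by 177 mm) begins 78 mm behind the grasp point.
Start: joints at [1.111, 0.087, 1.371, -0, 1.684, -0.103], TCP at [0.192, 0.515, 0.223] pointing down, gripper open.
Joint ranges: [-3.1, 3.1], [-0.76, 2.03], [0.27, 2.55], [-1.08, 4.22], [0.17, 2.65], [-2.57, 2.57]. Speed limits (rad/s): [2.79, 2.79, 3.14, 3.14, 3.14, 3.14].

### API

Orientations are given as [roll, pitch, yaw] about the fixed x, y, z axes, in that order (R = Rz(yaw) Ry(pitch) Rx(roll)).
In Python, from bench import robot gives the robot as it stands.
- The arm moves only by the tool servo_tool, never from a script. Its argument "plan" is a list of rows, each a list of 7 numbers: the shift along the tool's x, y, z normalised to -1 to 1, where 1 is 0.1 m, then the turn, a rotation vector about the tool's x, y, z normalised to -1 to 1, where 1 is pi/2 rad, then the finger opening in mm, from 0 to 94. In form: [[x, y, z, ax, ay, az, gripper], ...]. A call has 1 to 12 rows; each row is the pose to reach, as a shift and turn from the pose commanded when the call began, along the tool's axes at that moment; what a row does not reach only later rows make up. A row lasts 1/12 s, in which the tool goes at most 41.7 mm and 7.16 degrees, less where a joint would pass 70% of its speed; a pose out of reach is approached as far as the arm can. A call with a number of a shift or a turn outside -1 to 1 is refused whole. A call with a gripper value outside its range is refused whole. The fingers move at their own pace and stop on an object; the grip force is fixed at half the most. Time passes only in rows, so rows that repeat a pose let the fingers close. It gives the time, the measured TCP pose, the force, the opening and the grip force at its end, in the units of the state.
- robot.get_obs(): the state, without advancing time (a new reading comes with each control period).
- robot.snapshot(name): name is "scene" or "top" or "wrist"; returns the picture (384x512x3 uint8, red, green, blue); there is no depth.
- robot.camera_params(name): a dict with "camera_matrix" (3x3 intrinsics, pixels), "distortion" ([k1, k2, p1, p2, k3] as OpenCV has them; the pictures are not rectified), "rvec" (rotation vector, rad) and "tvec" (3), from world to camera coordinates, as OpenCV has them; the wrist camera has in their place "tool_from_camera" (4x4, takes a point from camera to tool coordinates, whose origin is the TCP and whose axes are the flange's). Camera axes: x right, y down, z forward; pixel columns grow to the right and rows downward; lengths in m; the calibration is good to about 2 mm. A picture is of the moment at which its call begins: read the wrist's pose just before it. camera_params takes no time and is no camera call.
- robot.close_job(): hands the job in; it is judged then, once.
Trained networks look in the newest picture that a camera, given by its name, has taken for a name from the list of things; names that differ only in an ending like _2 or _b are one class to them, and where a whole thing is asked for, a point or a joint stands for the part that bears it (a point fixed in the world has none). Each returns a list of dicts, best first, with "conf" (0 to 1); they miss things now and then, are a little off and sometimes report something else, mostly with a low value. They report only what shows in the picture. A call takes as long as a camera call.
- robot.find_in(thing, camera): "extent" ([centre column, centre row, width, height] in pixels, round what is visible of it).
The state is a dict: "time": time; "joint_positions": joint angles; "qvel": joint speeds; "joint_torque": joint torques, N m; "tool_pos": TCP position; "ee_rot": TCP orientation; "wrist_force": force on the tool from outside, world axes, zero at the start; "wrist_torque": the same for the moment, N m; "width": finger opening in m; "finger_force": force on a finger pad.
Only numpy, scipy, OpenCV 4.12 (cv2) and the standard library are available. Lean on these libraries where they do the work, as an engineer would, in place of code of your own. Each camera call takes 0.05 s, during which the arm holds its last target. There are 200 camera calls.

## Working session

There is one attempt and no reset: what is moved stays moved. The work goes in short steps, Python scripts to look and compute and a tool call to move; the robot and the scene stay as the last step left them, time stands still between calls to the robot, and variables do not carry over. Pictures are saved under pics/ and viewed, at most 10 in all, crops included, and the job is handed in when it is done.

Besides the shell and the picture viewer there is one more tool, called after ">>>" by a JSON object that holds its "op" and its "data". servo_tool: Moves the arm, as the interface text tells. Scaled input: -1 to 1 covers 0.1 m each way for a shift and pi/2 rad each way for a turn. Its arguments: {"type":"object","properties":{"plan":{"type":"array","items":{"type":"array","items":{"type":"number"}}}},"required":["plan"]}

```bash
mkdir -p pics
cat > h.py <<'E'
import numpy as np, cv2
from bench import robot
def snap(cam,fn=None):
    o=robot.get_obs(); im=robot.snapshot(cam)
    if fn: cv2.imwrite('pics/'+fn,im[:,:,::-1])
    return o,im
def rpy(r):
    from scipy.spatial.transform import Rotation as R
    return R.from_euler('xyz',r).as_matrix()
def ext(cam,o):
    p=robot.camera_params(cam); K=np.array(p['camera_matrix']);D=np.array(p['distortion'])
    if cam=='wrist':
        T=np.eye(4);T[:3,:3]=rpy(o['ee_rot']);T[:3,3]=o['tool_pos']
        M=np.linalg.inv(T@np.array(p['tool_from_camera'])); return K,D,M[:3,:3],M[:3,3]
    return K,D,cv2.Rodrigues(np.array(p['rvec']))[0],np.array(p['tvec']).ravel()
def ray(c,px):
    K,D,R,t=c
    u=cv2.undistortPoints(np.array([[px]],float),K,D).ravel()
    return -R.T@t, R.T@np.array([u[0],u[1],1])
def onz(c,px,z):
    o,d=ray(c,px); return o+d*(z-o[2])/d[2]
def proj(c,P):
    K,D,R,t=c
    return cv2.projectPoints(np.array(P,float).reshape(-1,3),cv2.Rodrigues(R)[0],t,K,D)[0].reshape(-1,2)
def tri(rays):
    A=0;b=0
    for o,d in rays:
        d=d/np.linalg.norm(d);P=np.eye(3)-np.outer(d,d);A=A+P;b=b+P@o
    return np.linalg.solve(A,b)
E
python3 - <<'E'
from h import *
ims=[]
for cam in('top','scene','wrist'):
    o,im=snap(cam);ims.append(im);c=ext(cam,o)
    for th in('load_knob_top','load_clip_tip','trim_knob_pointer'):
        for r in robot.find_in(th,cam)[:2]:
            print(cam,th,np.round(r['extent'],1),round(r['conf'],2),onz(c,r['extent'][:2],.1005 if 'top' in th else .06 if 'clip' in th else .0765).round(3))
print(o['time'],o['tool_pos'],o['ee_rot'])
im=np.hstack(ims[:2]);cv2.imwrite('pics/a.png',cv2.resize(im,(800,300))[:,:,::-1])
cv2.imwrite('pics/w.png',ims[2][:,:,::-1]);cv2.imwrite('pics/top.png',ims[0][:,:,::-1])
E
```

```text
top load_knob_top [196.5 189.9  24.6  27. ] 0.57 [0.522 0.428 0.101]
top trim_knob_pointer [286.4 183.9  18.1  16.8] 0.63 [0.537 0.256 0.077]
scene load_knob_top [205.1 189.6  22.8  34.9] 0.92 [0.51  0.411 0.101]
scene trim_knob_pointer [289.2 232.2  19.5  20.9] 0.86 [0.533 0.251 0.076]
0.4 [0.19207052 0.51530266 0.22233874] [-3.14132443e+00 -2.36501538e-05  2.78478994e+00]
```

View pics/a.png

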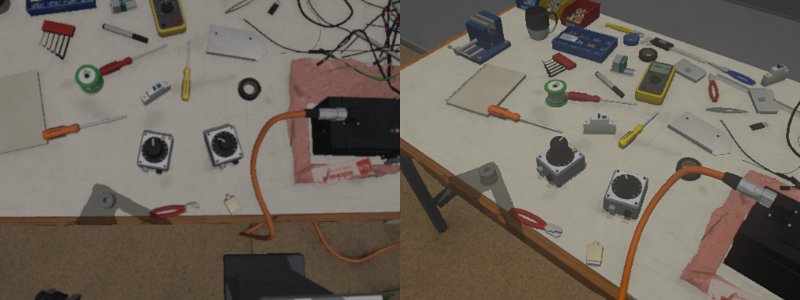

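Run:
```python
from h import *
print(np.round(robot.camera_params('wrist')['tool_from_camera'],3), np.round(robot.camera_params('wrist')['camera_matrix'],0))
im=cv2.imread('pics/top.png')[150:230,150:330];w=cv2.imread('pics/w.png')
cv2.imwrite('pics/b.png',np.vstack([cv2.resize(im,(675,300),interpolation=3),cv2.copyMakeBorder(cv2.resize(w,(400,300)),0,0,0,275,0)]))
o=robot.get_obs();c=ext('top',o);s=ext('scene',o)
print(tri([ray(c,(196.5,189.9)),ray(s,(205.1,189.6))]),proj(c,[.52,.42,.1]))
```

```text
[[ 0.001 -0.966 -0.259  0.075]
 [ 1.     0.001  0.001 -0.001]
 [-0.001 -0.259  0.966 -0.163]
 [ 0.     0.     0.     1.   ]] [[303.   0. 252.]
 [  0. 303. 190.]
 [  0.   0.   1.]]
[0.52738408 0.42929292 0.07393275] [[200.59171202 191.08266437]]
```

View pics/b.png

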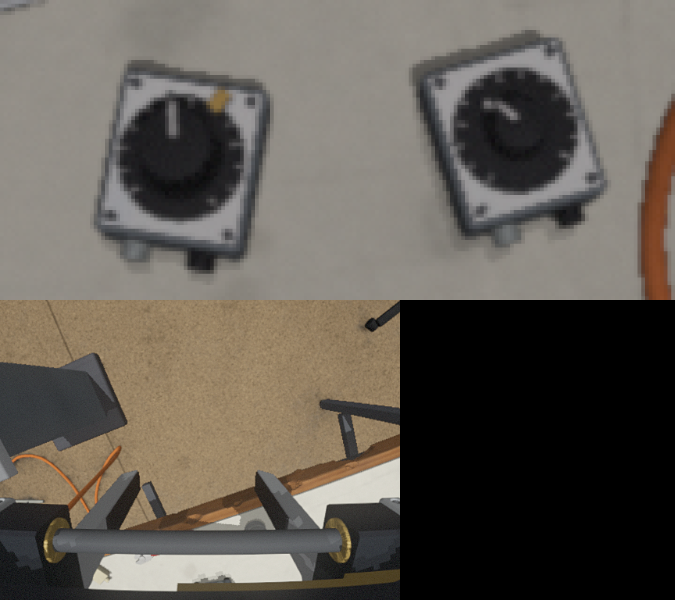

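>>> {"op": "servo_tool", "data": {"plan": [[-0.3, 0.03, -0.1, 0, 0, 0, 94], [-0.65, 0.06, -0.2, 0, 0, 0, 94], [-1, 0.09, -0.3, 0, 0, 0, 94]]}}

```text
time: 0.85
tool_pos: [0.2893, 0.4887, 0.2529]
ee_rot: [3.142, -0.0, 2.787]
wrist_force: [-0.3, -0.2, 0.7]
width: 0.0943
finger_force: 0.0
```

>>> {"op": "servo_tool", "data": {"plan": [[-0.35, 0.03, 0, 0, 0, 0, 94], [-0.7, 0.06, 0, 0, 0, 0, 94], [-1, 0.08, 0, 0, 0, 0, 94]]}}

```text
time: 1.1
tool_pos: [0.3876, 0.4607, 0.2528]
ee_rot: [3.141, 0.001, 2.784]
wrist_force: [-1.0, 0.4, 0.5]
width: 0.0939
finger_force: 0.0
```

>>> {"op": "servo_tool", "data": {"plan": [[-0.35, 0.03, 0, 0, 0, 0, 94], [-0.7, 0.06, 0, 0, 0, 0, 94], [-1, 0.08, 0, 0, 0, 0, 94]]}}

```text
time: 1.35
tool_pos: [0.4841, 0.4331, 0.2523]
ee_rot: [3.142, 0.0, 2.784]
wrist_force: [0.6, 0.5, 0.1]
width: 0.0941
finger_force: 0.0
```

>>> {"op": "servo_tool", "data": {"plan": [[-0.3, 0, 0, 0, 0, 0, 94], [-0.4, 0, 0, 0, 0, 0, 94], [-0.4, 0, 0, 0, 0, 0, 94], [-0.4, 0, 0, 0, 0, 0, 94], [-0.4, 0, 0, 0, 0, 0, 94]]}}

```text
time: 1.77
tool_pos: [0.5181, 0.4208, 0.2528]
ee_rot: [3.141, -0.001, 2.786]
wrist_force: [-0.4, 0.1, 0.6]
width: 0.0939
finger_force: 0.0
```

```bash
cat > look.py <<'E'
from h import *
import sys
o,im=snap('wrist',sys.argv[1]);c=ext('wrist',o)
print(o['time'],o['tool_pos'].round(4),o['ee_rot'].round(4),np.round(o['joint_positions'],2),o['width'],np.round(o['wrist_force'],1))
for th,z in(('load_knob_top',.1005),('load_clip_tip',.06),('trim_knob_pointer',.0765)):
    for r in robot.find_in(th,'wrist')[:2]:
        print(th,np.round(r['extent'],1),round(r['conf'],2),onz(c,r['extent'][:2],z).round(4))
E
python3 look.py w1.png
```

```text
1.7667 [0.5181 0.4208 0.2528] [ 3.1412e+00 -7.0000e-04  2.7862e+00] [ 0.6   0.35  0.99  0.    1.79 -0.62] 0.09394532902615864 [-0.4  0.1  0.6]
load_knob_top [260.2 183.2  43.8  44.3] 0.88 [0.5224 0.4279 0.1005]
load_clip_tip [264.1 180.9  42.3  40.3] 0.72 [0.5309 0.431  0.06  ]
load_clip_tip [254.3 206.8   2.6   7.4] 0.54 [0.5576 0.4086 0.06  ]
trim_knob_pointer [130.3 237.7  25.5  27.8] 0.71 [0.5373 0.2537 0.0765]
```

View pics/w1.png

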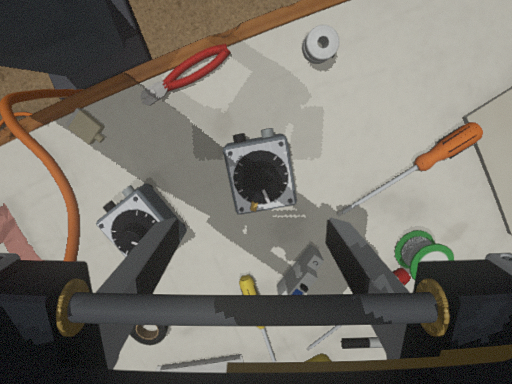

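Run:
```python
import cv2
im=cv2.imread('pics/w1.png')[130:220,215:305];im=cv2.convertScaleAbs(im,alpha=1.6,beta=20)
cv2.imwrite('pics/w1c.png',cv2.resize(im,(600,600),interpolation=cv2.INTER_CUBIC))
```

```text
(no output)
```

View pics/w1c.png

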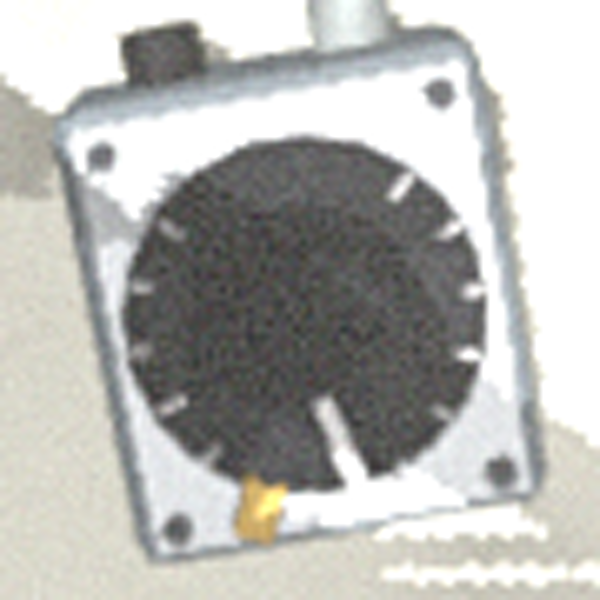

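Run:
```python
from h import *
o=robot.get_obs();c=ext('wrist',o)
f=lambda u,v,z:onz(c,(215+u/6.667,130+v/6.667),z)
C=f(306,314,.055);print('disc',C)
a=f(325,400,.1005);b=f(355,485,.1005);k=f(262,512,.0585)
print(a,b,k)
y=lambda d:np.degrees(np.arctan2(d[1],d[0]))
print('ptr',y(b-a),y(b-C),y(a-C),np.linalg.norm((b-C)[:2]),np.linalg.norm((a-C)[:2]),'clip',y(k-C),np.linalg.norm((k-C)[:2]))
t=ext('top',o)
tf=lambda u,v,z:onz(t,(150+u/3.75,150+v/3.75),z)
C2=tf(182,157,.055);a2=tf(173,136,.1005);b2=tf(172,95,.1005);k2=tf(220,101,.0585)
print('top',C2,a2,b2,k2,y(b2-a2),y(b2-C2),y(k2-C2))
print('tri disc',tri([ray(c,(215+306/6.667,130+314/6.667)),ray(t,(150+182/3.75,150+157/3.75))]))
print('tri ptr',tri([ray(c,(215+355/6.667,130+485/6.667)),ray(t,(150+172/3.75,150+95/3.75))]))
```

```text
disc [0.5265853  0.42876881 0.055     ]
[0.53106476 0.42900878 0.1005    ] [0.54632179 0.42875913 0.1005    ] [0.55843533 0.40845882 0.0585    ]
ptr -0.9374216041427431 -0.028095130963960144 3.0664227518576057 0.019736483177823765 0.00448588054308092 clip -32.52467964975929 0.037774592854839445
top [0.52590586 0.42754751 0.055     ] [0.52910268 0.42836925 0.1005    ] [0.54998566 0.42909998 0.1005    ] [0.55512291 0.40757941 0.0585    ] 2.0040737951331598 3.688867153926659 -34.350250401453096
tri disc [0.52741526 0.42827023 0.04887821]
tri ptr [0.55082333 0.42908148 0.09020908]
```

>>> {"op": "servo_tool", "data": {"plan": [[-0.03, 0.05, 0.2, 0, 0, 0, 94], [-0.05, 0.1, 0.4, 0, 0, 0, 94], [-0.05, 0.1, 0.6, 0, 0, 0, 94], [-0.05, 0.1, 0.7, 0, 0, 0, 94], [-0.05, 0.1, 0.7, 0, 0, 0, 94], [-0.05, 0.1, 0.7, 0, 0, 0, 94]]}}

```text
time: 2.47
tool_pos: [0.527, 0.4278, 0.1824]
ee_rot: [-3.141, -0.001, 2.785]
wrist_force: [-0.8, -0.5, 0.5]
width: 0.0939
finger_force: 0.0
```

```bash
python3 look.py w2.png
python3 - <<'E'
from h import *
o=robot.get_obs();c=ext('wrist',o);print(proj(c,[[.5265,.4285,.1005],[.5265,.4285,.055],[.5465,.4285,.1005]]).round(1))
im=cv2.imread('pics/w2.png')[100:250,160:360];im=cv2.convertScaleAbs(im,alpha=1.6,beta=20)
cv2.imwrite('pics/w2c.png',cv2.resize(im,(800,600),interpolation=cv2.INTER_CUBIC))
E
```

```text
2.4667 [0.527  0.4278 0.1824] [-3.1409e+00 -6.0000e-04  2.7854e+00] [ 0.6   0.39  1.09  0.    1.67 -0.62] 0.09389292981855496 [-0.8 -0.5  0.5]
load_knob_top [252.5 193.6  51.   57. ] 0.87 [0.5207 0.4297 0.1005]
load_clip_tip [245.1 224.    8.2   8.4] 0.41 [0.5585 0.4078 0.06  ]
trim_knob_pointer [ 98.7 261.1  35.9  31.9] 0.81 [0.5394 0.2578 0.0765]
[[252.2 198.1]
 [252.1 185. ]
 [260.3 218.8]]
```

View pics/w2c.png

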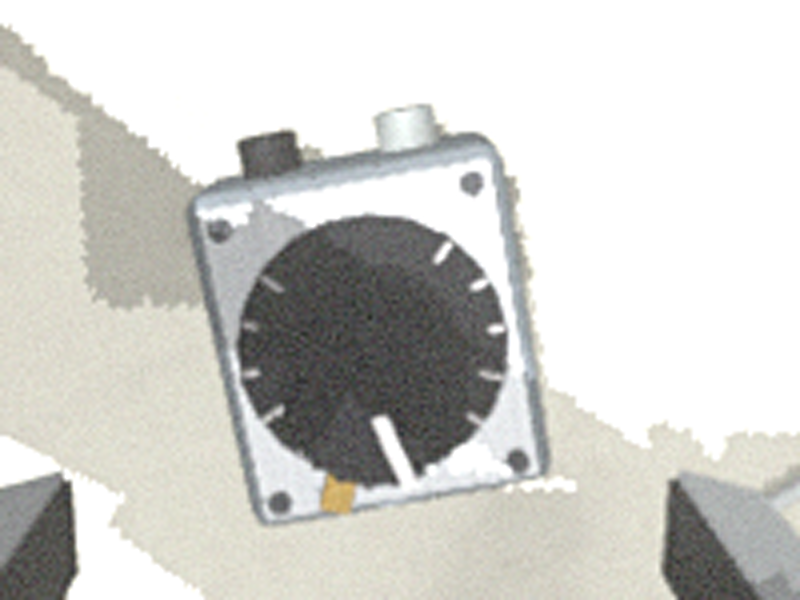

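Run:
```python
from h import *
o=robot.get_obs();c=ext('wrist',o)
f=lambda u,v,z:onz(c,(160+u/4,100+v/4),z)
y=lambda d:np.degrees(np.arctan2(d[1],d[0]))
C=f(373,350,.055);a=f(380,420,.1005);b=f(407,486,.1005);k=f(338,496,.059)
print(C,a,b,k);print(y(b-a),y(b-C),y(k-C),np.linalg.norm((k-C)[:2]),np.linalg.norm((b-C)[:2]))
```

```text
[0.5292851  0.42874154 0.055     ] [0.5330955 0.4285879 0.1005   ] [0.54928967 0.42887461 0.1005    ] [0.56118919 0.40739196 0.059     ]
1.0142747009618969 0.38111371480850326 -33.789649076014385 0.03838847542079748 0.02000500796143743
```

>>> {"op": "servo_tool", "data": {"plan": [[0, 0.01, 0.25, 0, 0, 0, 94], [0, 0.01, 0.5, 0, 0, 0, 94], [0, 0.01, 0.7, 0, 0, 0, 94], [0, 0.01, 0.85, 0, 0, 0, 94], [0, 0.01, 0.94, 0, 0, 0, 94], [0, 0.01, 0.94, 0, 0, 0, 94], [0, 0.01, 0.94, 0, 0, 0, 70], [0, 0.01, 0.94, 0, 0, 0, 55], [0, 0.01, 0.94, 0, 0, 0, 45], [0, 0.01, 0.94, 0, 0, 0, 42], [0, 0.01, 0.94, 0, 0, 0, 42], [0, 0.01, 0.94, 0, 0, 0, 42]]}}

```text
time: 3.67
tool_pos: [0.5282, 0.4288, 0.0892]
ee_rot: [3.141, 0.001, 2.785]
wrist_force: [-0.4, -0.8, -0.2]
width: 0.0572
finger_force: 0.0
```

>>> {"op": "servo_tool", "data": {"plan": [[0, 0, 0, 0, 0, 0, 38], [0, 0, 0, 0, 0, 0, 34], [0, 0, 0, 0, 0, 0, 30], [0, 0, 0, 0, 0, 0, 30], [0, 0, 0, 0, 0, 0, 30], [0, 0, 0, 0, 0, 0, 30]]}}

```text
time: 4.17
tool_pos: [0.5278, 0.4283, 0.0885]
ee_rot: [-3.141, -0.0, 2.785]
wrist_force: [-0.4, -0.5, 0.9]
width: 0.0374
finger_force: 30.0
```

>>> {"op": "servo_tool", "data": {"plan": [[0, 0, 0, 0, 0, 0.05, 30], [0, 0, 0, 0, 0, 0.1, 30], [0, 0, 0, 0, 0, 0.15, 30], [0, 0, 0, 0, 0, 0.2, 30], [0, 0, 0, 0, 0, 0.25, 30], [0, 0, 0, 0, 0, 0.3, 30], [0, 0, 0, 0, 0, 0.34, 30], [0, 0, 0, 0, 0, 0.37, 30], [0, 0, 0, 0, 0, 0.38, 30], [0, 0, 0, 0, 0, 0.38, 30], [0, 0, 0, 0, 0, 0.38, 30]]}}

```text
time: 5.08
tool_pos: [0.5275, 0.4279, 0.0885]
ee_rot: [-3.14, 0.0, 2.189]
wrist_force: [-2.9, -3.3, 3.1]
width: 0.0375
finger_force: 30.0
```

```bash
python3 look.py w3.png
python3 - <<'E'
from h import *
o=robot.get_obs();c=ext('wrist',o);p=proj(c,[[.528,.4285,.1005],[.528,.4285,.055]]);print(p.round(1))
u,v=p[0].astype(int);u-=80;v-=60;print(u,v)
im=cv2.imread('pics/w3.png')[v:v+120,u:u+160];im=cv2.convertScaleAbs(im,alpha=1.8,beta=25)
cv2.imwrite('pics/w3c.png',cv2.resize(im,(800,600),interpolation=cv2.INTER_CUBIC))
E
```

```text
5.0833 [0.5275 0.4279 0.0885] [-3.1399e+00  5.0000e-04  2.1886e+00] [ 0.6   0.43  1.22 -0.    1.5  -0.02] 0.03752692117309786 [-2.9 -3.3  3.1]
load_knob_top [250.9 237.7  71.1  87.2] 0.7 [0.5221 0.4336 0.1005]
[[254.3 250.5]
 [253.9 220.9]]
174 190
```

View pics/w3c.png

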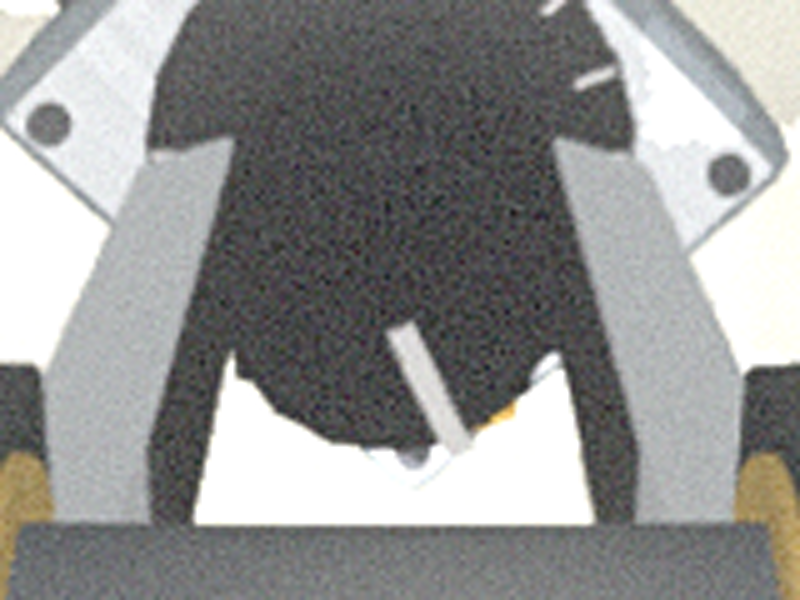

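Run:
```python
from h import *
o=robot.get_obs();c=ext('wrist',o)
f=lambda u,v,z:onz(c,(174+u/5,190+v/5),z)
y=lambda d:np.degrees(np.arctan2(d[1],d[0]))
a=f(402,330,.1005);b=f(458,447,.1005);print(a,b,y(b-a),y(b-[.528,.4285,0]))
for C in((.528,.4285),(.527,.428)):
  for ang in(-30,-34,-40):
    A=np.radians(ang);print(ang,((proj(c,[[C[0]+r*np.cos(A),C[1]+r*np.sin(A),.0605] for r in(.031,.042)])-[174,190])*5).round(0).tolist())
```

```text
[0.53000714 0.42582631 0.1005    ] [0.54366861 0.41757929 0.1005    ] -31.118133879703507 -34.87572949824209
-30 [[491.0, 357.0], [522.0, 420.0]]
-34 [[477.0, 362.0], [503.0, 427.0]]
-40 [[455.0, 369.0], [473.0, 436.0]]
-30 [[484.0, 356.0], [515.0, 419.0]]
-34 [[469.0, 361.0], [495.0, 426.0]]
-40 [[447.0, 368.0], [466.0, 435.0]]
```

>>> {"op": "servo_tool", "data": {"plan": [[0, 0, -0.02, 0, 0, 0, 30], [0, 0, -0.04, 0, 0, 0, 30], [0, 0, -0.06, 0, 0, 0, 30], [0, 0, -0.08, 0, 0, 0, 30], [0, 0, -0.1, 0, 0, 0, 30], [0, 0, -0.12, 0, 0, 0, 30], [0, 0, -0.14, 0, 0, 0, 30], [0, 0, -0.14, 0, 0, 0, 30], [0, 0, -0.14, 0, 0, 0, 30]]}}

```text
time: 6.03
tool_pos: [0.5275, 0.4281, 0.1026]
ee_rot: [-3.14, 0.0, 2.188]
wrist_force: [-2.5, -5.2, -4.2]
width: 0.0375
finger_force: 30.0
```

>>> {"op": "servo_tool", "data": {"plan": [[0, 0, -0.01, 0, 0, 0, 30], [0, 0, -0.01, 0, 0, 0, 30], [0, 0, -0.01, 0, 0, 0, 30]]}}

```text
time: 6.28
tool_pos: [0.5275, 0.4281, 0.1026]
ee_rot: [-3.139, 0.0, 2.188]
wrist_force: [-2.1, -5.0, -7.0]
width: 0.0376
finger_force: 30.0
```

>>> {"op": "servo_tool", "data": {"plan": [[0, 0, -0.01, 0, 0, 0, 30], [0, 0, -0.02, 0, 0, 0, 30], [0, 0, -0.02, 0, 0, 0, 30], [0, 0, -0.02, 0, 0, 0, 30]]}}

```text
time: 6.62
tool_pos: [0.5274, 0.428, 0.1028]
ee_rot: [-3.138, 0.0, 2.188]
wrist_force: [0.5, -3.4, -18.6]
width: 0.0375
finger_force: 30.0
```

>>> {"op": "servo_tool", "data": {"plan": [[0, 0, 0.02, 0, 0, 0, 30], [0, 0, 0.02, 0, 0, 0, 30], [0, 0, 0.02, 0, 0, 0, 60], [0, 0, 0.02, 0, 0, 0, 80], [0, 0, 0.02, 0, 0, 0, 94], [0, 0, 0.02, 0, 0, 0, 94], [0, 0, 0.02, 0, 0, 0, 94], [0, 0, 0.02, 0, 0, 0, 94], [0, 0, 0.02, 0, 0, 0, 94], [0, 0, 0.02, 0, 0, 0, 94]]}}

```text
time: 7.45
tool_pos: [0.5281, 0.4288, 0.1039]
ee_rot: [3.141, -0.0, 2.188]
wrist_force: [-1.1, -0.7, -0.0]
width: 0.0877
finger_force: 0.0
```

>>> {"op": "servo_tool", "data": {"plan": [[0, 0, -0.15, 0, 0, 0, 94], [0, 0, -0.35, 0, 0, 0, 94], [0, 0, -0.6, 0, 0, 0, 94], [0, 0, -0.85, 0, 0, 0, 94], [0, 0, -1, 0, 0, 0, 94], [0, 0, -1, 0, 0, 0, 94], [0, 0, -1, 0, 0, 0, 94]]}}

```text
time: 8.03
tool_pos: [0.5284, 0.4289, 0.2044]
ee_rot: [3.139, -0.0, 2.188]
wrist_force: [-0.5, 0.0, 0.1]
width: 0.0943
finger_force: 0.0
```

```bash
python3 look.py w4.png
python3 - <<'E'
from h import *
o=robot.get_obs();c=ext('wrist',o);p=proj(c,[[.528,.4285,.1145]]);print(p.round(1))
u,v=p[0].astype(int);u-=80;v-=60;print(u,v)
im=cv2.imread('pics/w4.png')[v:v+120,u:u+160];im=cv2.convertScaleAbs(im,alpha=1.8,beta=25)
cv2.imwrite('pics/w4c.png',cv2.resize(im,(800,600),interpolation=cv2.INTER_CUBIC))
E
```

```text
8.0333 [0.5284 0.4289 0.2044] [ 3.1392e+00 -1.0000e-04  2.1879e+00] [ 0.6   0.38  1.05  0.    1.71 -0.02] 0.09430677969991465 [-0.5  0.   0.1]
load_knob_top [251.2 191.6  46.3  55.5] 0.97 [0.5264 0.4299 0.1005]
[[254.1 199.3]]
174 139
```

View pics/w4c.png

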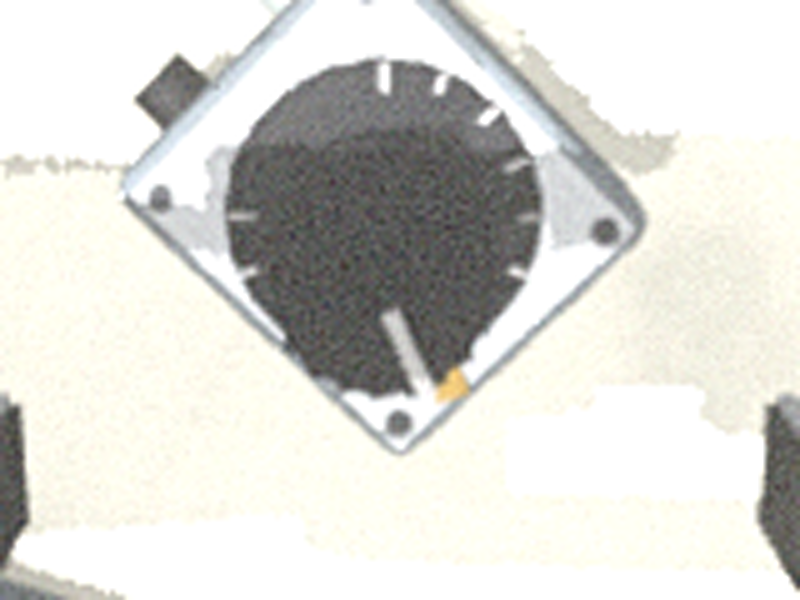

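Run:
```python
from h import *
o=robot.get_obs();c=ext('wrist',o)
f=lambda u,v,z:onz(c,(174+u/5,139+v/5),z)
y=lambda d:np.degrees(np.arctan2(d[1],d[0]))
C=f(385,217,.055)
a=f(391,315,.1145);b=f(426,395,.1145);k=f(454,385,.0595);print(C,a,b,k,y(b-a),y(b-C),'clip',y(k-C),np.linalg.norm((k-C)[:2]),np.linalg.norm((b-C)[:2]))
```

```text
[0.52508708 0.42719544 0.055     ] [0.52806127 0.42554872 0.1145    ] [0.54151571 0.41717612 0.1145    ] [0.55771635 0.40663553 0.0595    ] -31.893723244247333 -31.37773018856304 clip -32.21528126740466 0.03856655076340502 0.019242840157610453
```

```bash
python3 -c "
from bench import robot
print(robot.close_job())"
```

```text
the job is handed in; nothing more can be done
None
```

The job is handed in: I turned the taller knob about 34° clockwise to the clip (the last picture shows the pointer within about 1° of it), then pulled it up 14 mm to its end stop and let go; the short knob was not touched.

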